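# Load two tube offcuts in the capping jig

## Task

On the capping jig, one tube offcut lies at the low end of each of the two lanes of the sloped gutter. With the fingertips, push both offcuts steadily up their lanes, without flicking or lifting them, until each is home at the stop plate and the spring catch has come up behind it so that it cannot roll back. Leave everything else where it stands.

Things in the scene. Friction and masses are not known exactly. Their poses are not given: they have to be found in the camera images.
- gutter: twin-lane sheet-metal gutter of the end-capping jig, fixed, sloping 8 degrees. Origin: floor surface, mid width, at the face of the stop plate (high end). +y uphill along the lanes, z square to the floor, x across: near lane centred at x = -37 mm, far lane at +37 mm. Lanes 70 mm wide inside; walls 28 mm high, 4 mm thick, at x = 0 and +-74 mm (cut to 10 mm beside the stop)
- stop (a point): foot of the stop plate's face, mid width (the gutter's origin): plate 40 mm high across both lanes, 6 mm thick. A tube that is home has its centre 24 mm (touching) to 28 mm (rolled back on the catch) downhill of this face, 24 mm above the floor. Outside each lane there a push-pull clamp with a black cap on its nose stands drawn back, nowhere more than 40 mm above such a tube's centre
- lip (a point): top of the low lip at mid width, 238.5 mm downhill of the stop face: 8 mm high, 3 mm thick, across both lanes, the tubes start against it. The gutter ends there; downhill of it is free space over the flat bed plate, which lies about 20 mm below the gutter
- tube_near: steel tube offcut lying across the near lane, 48 mm outside diameter, 42 mm bore, 64 mm long, about 0.2 kg, free to roll; starts against the low lip. Origin: its centre. x: its axis, along the gutter's x (it turns about x as it rolls)
- tube_far: the same kind of offcut in the far lane; starts against the low lip. Origin: its centre. x: its axis, along the gutter's x
- catch_near (a joint): spring catch of the near lane, rad: 0 = up, grows to 0.36 as it is pressed down. Steel tongue 16 mm wide in a floor slot at mid lane, hinged 97 mm downhill of the stop, rising uphill to its end face, 12 mm high, 48 mm from the stop. Weak spring (under 1 N): a tube pushed uphill rides it down; it springs up behind the tube only when that is within 4 mm of the stop
- catch_far (a joint): the same catch in the far lane, rad: 0 = up, grows as it is pressed down
- spare_offcut: bystander: the same tube offcut standing on end, loose, on the bed plate beside the near lane, 64 mm high. Origin: centre of its underside
- spare_cap: bystander: black plastic post cap, 48 mm across, 16 mm high, loose on the bed plate beside the far lane. Origin: centre of its underside
- solvent_tin: bystander: blue tin, 80 mm across, 130 mm high, on the table. Origin: centre of its underside
- tape_roll: bystander: empty cardboard-brown tape roll lying flat, 100 mm across, 48 mm high. Origin: centre of its underside
- screwdriver: bystander: screwdriver with black handle lying on the table, 200 mm long along its x, 26 mm thick. Origin: under its middle
- tape_measure: bystander: yellow tape measure standing on the table, 72 x 36 x 73 mm. Origin: centre of its underside

How it is judged:
At the end, for the whole second after the job is handed in: Both offcuts at rest (under 20 mm/s) on the floor of their own lanes between stop plate and catch: centre 20 to 34 mm downhill of the stop face, 8 mm or less off mid lane, 19 to 29 mm above the floor, axis across the lane within 0.25 rad; catches up (under 0.08 rad); no bystander moved 30 mm (x of tube_near in the frame of gutter between -0.045 and -0.029 m and y of tube_near in the frame of gutter between -0.034 and -0.02 m and z of tube_near in the frame of gutter between 0.019 and 0.029 m and linear speed of each of tube_near, tube_far below 0.02 m/s and value of joint each of catch_near, catch_far below 0.08 rad and angle between the x axis of each of tube_near, tube_far and the x axis of gutter, either way round below 0.25 rad and x of tube_far in the frame of gutter between 0.029 and 0.045 m and y of tube_far in the frame of gutter between -0.034 and -0.02 m and z of tube_far in the frame of gutter between 0.019 and 0.029 m and distance of each of spare_offcut, spare_cap, solvent_tin, tape_roll, screwdriver, tape_measure from where it was at the start of the episode below 0.03 m); the robot touches nothing.
It fails at once if an offcut is lifted or tipped out of the gutter (its centre more than 36 mm above the gutter's floor) (z of any of tube_near, tube_far in the frame of gutter above 0.036 m).
It fails at once if an offcut is flicked or thrown (faster than 0.8 m/s; one that rolls back freely stays below this) (linear speed of any of tube_near, tube_far above 0.8 m/s).
It fails at once if a bystander is moved by 30 mm or more (distance of any of spare_offcut, spare_cap, solvent_tin, tape_roll, screwdriver, tape_measure from where it was at the start of the episode above 0.03 m).
It also fails if it takes over 58 s, if anything falls off the work surface, if the arm or the gripper's body presses on something with over 40 N, if the wrist force passes 120 N, or if a joint passes its speed limit or range.

## Robot

A 7-joint arm with a two-finger parallel gripper is mounted at the origin on the work surface. World frame = base frame: x ahead of the robot, y to its left, z up, the work surface at z = 0. Lengths are in m, angles in rad, forces in N, time in s.
With the tool pointing down it reaches from about 0.4 to 0.85 m from the base axis. Payload 10.4 kg.
Tool frame: the origin (TCP) lies at the very end of the fingers, on their centre line; the grasp point (between the pads) lies 19 mm behind it (manip.tcp_to_grasp is the z of the grasp point in the tool frame, in m); z points along the fingers, x is the direction in which the jaws open and shut, and the axes are right-handed (so a half turn about z gives the same grasp; the last joint's range is limited). The gripper opens to 85 mm and grips with 20 to 120 N. Pads are 22 mm wide; open, the fingers measure 114 mm over their backs; the gripper's body (76 mm by 85 mm) begins 54 mm behind the grasp point. The pads swing forward as they close: fully open they stand 13 mm farther back than shut.
Start: joints at [1.083, 0.332, -0.065, 1.46, 0.022, 1.35, -0.088], TCP at [0.28, -0.559, 0.231] pointing down, gripper open.
Joint ranges: [-2.6, 2.6], [-0.5, 2.12], [-1.47, 1.34], [0.16, 2.42], [-1.27, 4.41], [0.06, 2.06], [-2.6, 2.6]. Speed limits (rad/s): [2.22, 2.22, 2.79, 2.79, 3.14, 3.14, 3.14].

## Interface

Orientations are given as a unit quaternion [x, y, z, w].
In Python, from workcell import manip gives the robot as it stands.
- The arm moves only by the tool servo_tool, never from a script. Its argument "moves" is a list of rows, each an object with "travel": the shift along the tool's x, y, z in mm, a list of three; "dr": the turn, a rotation vector about the tool's x, y, z in degrees, a list of three. A call has 1 to 12 rows; each row shifts and turns the commanded pose from where the row before left it, along the tool's axes as they then stand; what a row does not reach is not made up. A row lasts 1/8 s, in which the tool goes at most 62.5 mm and 10.7 degrees, less where a joint would pass 70% of its speed; a pose out of reach is approached as far as the arm can. A call is refused whole if a number of a shift passes 62.5 or a number of a turn 10.7, either way. A call with a gripper value outside its range is refused whole. "claw" is the closure, from 0 (fully open) to 1 (shut), set as the call begins (left out, the last holds). The fingers move at their own pace and stop on an object; "squeeze" is the grip in N (left out, the last holds). Time passes only in rows, so rows that do not move let the fingers close. It gives the time, the measured TCP pose, the force and the opening at its end, in the units of the state.
- manip.get_obs(): the state, without advancing time (a new reading comes with each control period).
- manip.camera(name): name is "scene" or "top"; returns the picture (420x560x3 uint8, blue, green, red); there is no depth.
- manip.calibration(name): a dict with "intrinsics" (3x3 intrinsics, pixels), "view" (4x4, takes a point from world to camera coordinates). Camera axes: x right, y down, z forward; pixel columns grow to the right and rows downward; lengths in m; the calibration is good to about 2 mm. A picture is of the moment at which its call begins. calibration takes no time and is no camera call.
- manip.hand_in(): hands the job in, once; it reports no verdict.
The state is a dict: "clock": time; "joint_pos": joint angles; "joint_velocities": joint speeds; "tau": joint torques, N m; "position": TCP position; "ee_rot": TCP orientation; "ft_force": force on the tool from outside, world axes, zero at the start; "torque": the same for the moment, N m; "grip_width": opening from 0.0 (shut) to 1.0 (fully open).
Only numpy, scipy, OpenCV 4.12 (cv2) and the standard library are available. Lean on these libraries where they do the work, as an engineer would, in place of code of your own. Each camera call takes 0.05 s, during which the arm holds its last target. There are 200 camera calls.

## Working session

There is one attempt and no reset: what is moved stays moved. The work goes in short steps, Python scripts to look and compute and a tool call to move; the robot and the scene stay as the last step left them, time stands still between calls to the robot, and variables do not carry over. Pictures are saved under pics/ and viewed, on a budget of 10 in all, crops included, one or two more only if the job needs it, and the job is handed in when it is done.

Besides the shell and the picture viewer there is one more tool, called as name(argument=value, ...), one argument or row to a line, values as JSON. servo_tool: Moves the arm, as the interface text tells. Its arguments: {"type":"object","properties":{"moves":{"type":"array","items":{"type":"object","properties":{"travel":{"type":"array","items":{"type":"number"}},"dr":{"type":"array","items":{"type":"number"}}}}},"claw":{"type":"number"},"squeeze":{"type":"number"}},"required":["moves"]}

```bash
mkdir -p pics; python3 - <<'E'
from workcell import manip
import cv2
for n in("scene","top"):
    cv2.imwrite(f"pics/{n}0.png",manip.camera(n)); c=manip.calibration(n); print(n,c)
print(manip.get_obs(), manip.tcp_to_grasp)
E
```

```text
scene {'intrinsics': array([[494.08231487,   0.        , 279.31892123],
       [  0.        , 494.08231487, 213.10113308],
       [  0.        ,   0.        ,   1.        ]]), 'view': array([[ 0.8541403 ,  0.51985728, -0.01388347, -0.49296547],
       [ 0.39450695, -0.66511847, -0.63402026, -0.14977362],
       [-0.3388342 ,  0.53606513, -0.7731918 ,  1.75126246],
       [ 0.        ,  0.        ,  0.        ,  1.        ]])}
top {'intrinsics': array([[424.65673256,   0.        , 279.49403995],
       [  0.        , 424.65673256, 210.8812408 ],
       [  0.        ,   0.        ,   1.        ]]), 'view': array([[ 0.05945009, -0.99822982,  0.00170754, -0.00744457],
       [-0.9750862 , -0.0584378 , -0.21399049,  0.55622763],
       [ 0.21371148,  0.01105676, -0.97683425,  1.16274576],
       [ 0.        ,  0.        ,  0.        ,  1.        ]])}
{'clock': 0.1, 'joint_pos': array([ 1.08336883,  0.3328195 , -0.06469979,  1.46085991,  0.02159024,
        1.34988358, -0.08847405]), 'joint_velocities': array([-4.24108585e-04, -1.61285132e-03,  1.37108289e-04, -2.60729319e-03,
       -4.79595150e-04, -3.46531833e-05, -4.94537151e-04]), 'tau': array([ 2.00213457e-03, -6.26750135e+01,  4.97074972e-02, -3.92425776e+01,
        1.62757194e-02,  7.13689064e-03,  6.61886111e-05]), 'position': array([ 0.28001918, -0.55838936,  0.23058749]), 'ee_rot': array([ 8.50971899e-01, -5.25210834e-01, -5.54731877e-04, -3.14527390e-04]), 'ft_force': array([-0.47568324, -0.12446273,  1.28962757]), 'torque': array([-0.00088743, -0.00435256,  0.04086723]), 'grip_width': 1.0005251196699556} -0.0187
```

View pics/scene0.png

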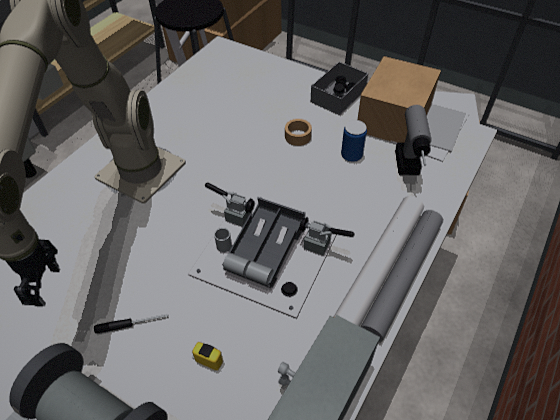

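View pics/top0.png

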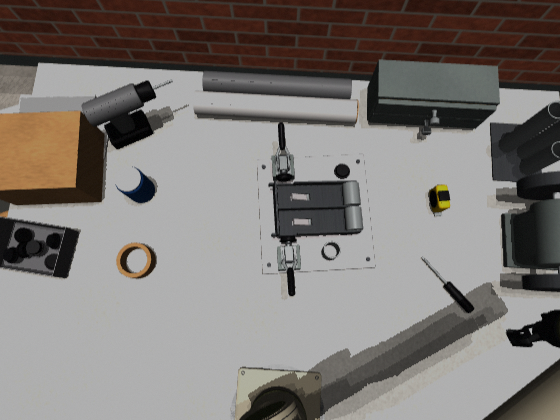

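The top view shows the gutter at about px (275–362, 180–237), with the tubes at its right end (352, 193 and 353, 218) and uphill to the left (world +y). I'll zoom in to get exact points.

```bash
python3 - <<'E'
import cv2,numpy as np
t=cv2.imread("pics/top0.png")[165:250,262:374]; s=cv2.imread("pics/scene0.png")[190:295,215:315]
a=cv2.resize(t,None,fx=7,fy=7,interpolation=cv2.INTER_CUBIC)
a=cv2.convertScaleAbs(a,alpha=1.6,beta=20)
cv2.imwrite("pics/topz.png",a)
b=cv2.convertScaleAbs(cv2.resize(s,None,fx=5.7,fy=5.7,interpolation=cv2.INTER_CUBIC),alpha=1.6,beta=20)
cv2.imwrite("pics/scz.png",b); print(a.shape,b.shape)
E
```

```text
(595, 784, 3) (598, 570, 3)
```

View pics/topz.png

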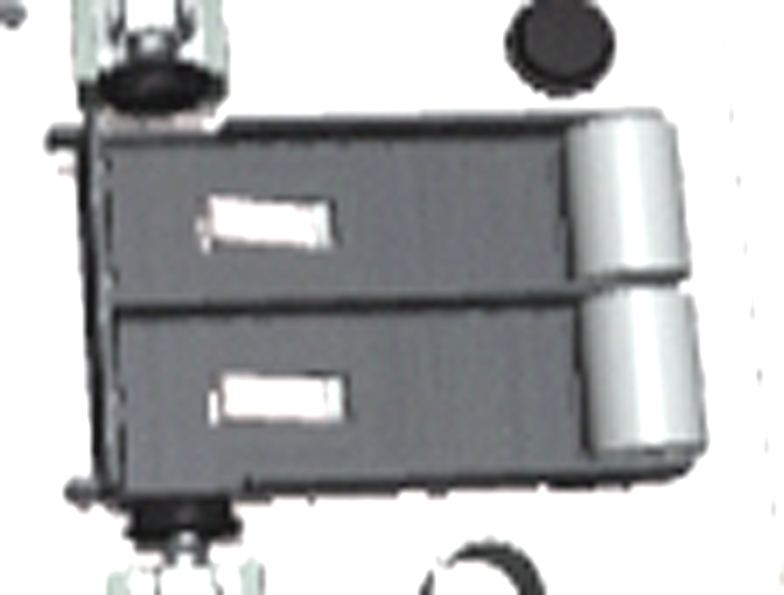

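View pics/scz.png

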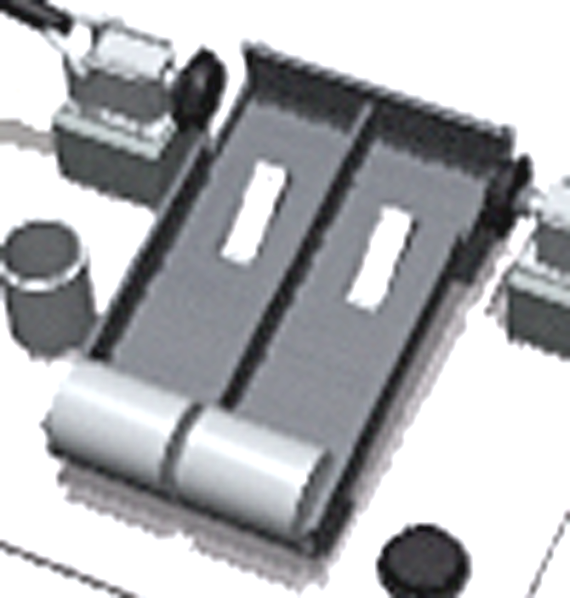

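Zoomed, the top view shows the catch tongues (near 222–345, ~398; far 212–332, ~222) and the tube centres (near ~645, 368; far ~630, 200). The scene zoom shows the same features. I'll fit the gutter pose to both views.

```bash
cat > h.py <<'E'
import numpy as np
from scipy.optimize import least_squares
from scipy.spatial.transform import Rotation as R
from workcell import manip
C={n:manip.calibration(n) for n in("scene","top")}
def proj(n,P):
    P=np.atleast_2d(P); V=C[n]["view"]; q=(P@V[:3,:3].T+V[:3,3])@C[n]["intrinsics"].T
    return q[:,:2]/q[:,2:]
def Rg(yaw): return R.from_euler("ZX",[yaw,np.radians(8)]).as_matrix()
def g2w(p,P): return np.atleast_2d(P)@Rg(p[3]).T+np.array(p[:3])
E
python3 - <<'E'
from h import *
pts=[(-37,-48,12),(37,-48,12),(-37,-97,0),(37,-97,0),(-37,-213,24),(37,-213,24)]
T=np.array([(222,397),(212,220),(345,400),(332,225),(645,368),(630,200)])/7+[262,165]
G=np.array(pts)/1e3
# scene: catches, stop top mid, divider foot
gs=np.array([(-37,-48,12),(37,-48,12),(-37,-97,0),(37,-97,0),(-37,-213,24),(37,-213,24)])/1e3
S=np.array([(270,163),(397,208),(238,262),(365,307),(115,418),(252,467)])/5.7+[215,190]
f=lambda p:np.r_[(proj("top",g2w(p,G))-T).ravel(),(proj("scene",g2w(p,gs))-S).ravel()]
r=least_squares(f,[.55,0,.03,0],loss="soft_l1"); print(r.x,np.degrees(r.x[3])); print(f(r.x).reshape(-1,2).round(1))
for n,P in {"lip":(0,-.2385,.008)}.items(): print(n,g2w(r.x,P))
z,o=7,np.array([262,165])
Q=np.array([(-74,0,0),(74,0,0),(-74,0,40),(74,0,40),(-74,-238,28),(74,-238,28),(0,-238,28)])/1e3
print(((proj("top",g2w(r.x,Q))-o)*7).round(), ((proj("scene",g2w(r.x,Q))-[215,190])*5.7).round())
for n in C: V=C[n]["view"]; print(n,-V[:3,:3].T@V[:3,3])
E
```

```text
[0.55651428 0.03422363 0.0732546  0.1149785 ] 6.587782511720408
[[ 0.9 -0.8]
 [ 0.7 -0.9]
 [-0.6 -0.9]
 [-0.5 -0.9]
 [-1.9  0.9]
 [-2.1 -0.2]
 [-1.2  1.2]
 [-1.3  1.2]
 [-2.1 -1.2]
 [-2.2 -1. ]
 [ 0.9 -0.1]
 [ 0.   0.3]]
lip [[ 0.58373772 -0.20150191  0.04798396]]
[[112. 491.]
 [ 92. 136.]
 [126. 474.]
 [105. 108.]
 [703. 460.]
 [668. 109.]
 [685. 283.]] [[243.  90.]
 [491. 176.]
 [234.  50.]
 [488. 137.]
 [ 31. 430.]
 [297. 535.]
 [162. 482.]]
scene [ 1.07353602 -0.78213625  1.2522582 ]
top [0.29432035 0.01221712 1.25485002]
```

```bash
cat >> h.py <<'E'
E
python3 - <<'E'
from h import *
import cv2
a=17.9
pts=[(-37,-48,12),(37,-48,12),(-37,-97,0),(37,-97,0),(-37,-217.6,24),(37,-217.6,24)]
T=np.array([(222,397),(212,220),(345,400),(332,225),(641,368),(627,198)])/7+[262,165]
G=np.array(pts)/1e3; gs=np.r_[G,np.array([(-75,0,40),(75,0,40)])/1e3]
S=np.array([(270,163),(397,208),(238,262),(365,307),(115,418),(252,467),(250,47),(510,135)])/5.7+[215,190]
w=np.r_[np.ones(24+0),[.5]*4]
f=lambda p:np.r_[(proj("top",g2w(p,G))-T).ravel(),(proj("scene",g2w(p,gs))-S).ravel()]*w
r=least_squares(f,[.55,0,.03,0],loss="soft_l1"); print(r.x,np.degrees(r.x[3])); print(f(r.x).reshape(-1,2).round(1).tolist())
L=[]
for x in(-74,0,74): L+=[[(x,-238.5,28),(x,-60,28)],[(x,-238.5,0),(x,-0,0)]]
for y,z in((0,0),(0,40),(-238.5,8),(-238.5,0)): L.append([(-74,y,z),(74,y,z)])
for x in(-37,37):
  L.append([(x,-97,0),(x,-48,12)])
  for s in(-32,32):
    L.append([(x+s,-217.6+24*np.cos(t),24+24*np.sin(t)) for t in np.linspace(0,2*np.pi,25)])
ims=[]
for n,o,k in(("top",(262,165),5),("scene",(215,190),5)):
  im=cv2.imread(f"pics/{n}0.png")[o[1]:o[1]+(85 if n=="top" else 105),o[0]:o[0]+(112 if n=="top" else 100)]
  im=cv2.convertScaleAbs(cv2.resize(im,None,fx=k,fy=k,interpolation=cv2.INTER_CUBIC),alpha=1.5,beta=20)
  for l in L:
    q=(proj(n,g2w(r.x,np.array(l)/1e3))-o+.5)*k
    cv2.polylines(im,[q.round().astype(int)],False,(0,0,255),1)
  ims.append(im)
b=cv2.resize(ims[0],None,fx=.8,fy=.8); c=cv2.resize(ims[1],None,fx=.7,fy=.7)
H=max(b.shape[0],c.shape[0]); pad=lambda m:cv2.copyMakeBorder(m,0,H-m.shape[0],0,0,0)
cv2.imwrite("pics/ov.png",np.hstack([pad(b),pad(c)]))
np.save("g.npy",r.x)
E
```

```text
[0.55778105 0.03621996 0.07410599 0.10940987] 6.26872398125978
[[0.2, -1.3], [0.2, -1.4], [-1.3, -1.2], [-1.1, -1.2], [-0.4, 0.8], [-0.6, -0.0], [-0.5, 0.7], [-0.7, 0.7], [-1.6, -1.8], [-1.6, -1.4], [0.6, 0.6], [-0.4, 1.1], [-1.1, -0.1], [-1.4, 0.0]]
```

View pics/ov.png

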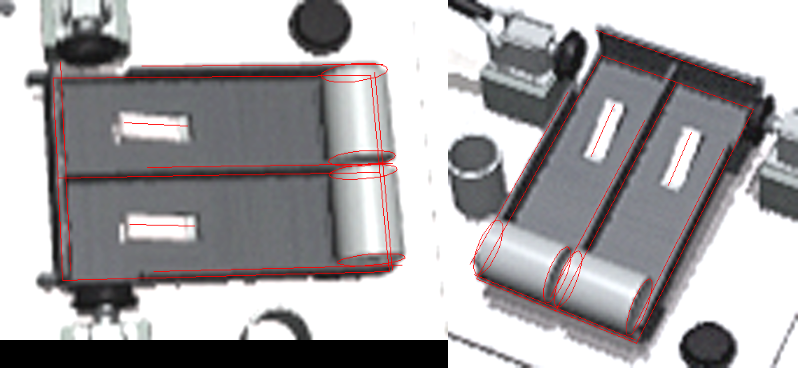

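The overlay matches to about 1 px (2–3 mm). Plan: set the jaw opening so each finger is at mid-lane, straddling the divider, and push both tubes at once with the tool square to the gutter floor.

```bash
cat >> h.py <<'E'
g=np.load("g.npy") if __import__("os").path.exists("g.npy") else None
def plan(P):
    "tool shift mm / turn deg from current pose to gutter-frame point P(mm), tool x along gutter x, z into floor"
    o=manip.get_obs(); A=R.from_quat(o["ee_rot"]); B=R.from_matrix(Rg(g[3])@np.diag([1,-1,-1.]))
    pg=(o["position"]-g[:3])@Rg(g[3])*1e3
    d=g2w(g,np.array(P)/1e3)[0]-o["position"]
    print("t",round(o["clock"],2),"tcp in gutter",pg.round(1),"turn",(A.inv()*B).as_rotvec(degrees=True).round(2),
     "shift(after turn)",(B.inv().apply(d)*1e3).round(1),"F gutter",(o["ft_force"]@Rg(g[3])).round(2),"w",round(o["grip_width"],3))
E
python3 -c "
from h import *
plan((0,-285,90))"
```

```text
t 0.1 tcp in gutter [-341.  -533.5  233. ] turn [  6.95  -4.8  -69.52] shift(after turn) [ 341.  -248.5  143. ] F gutter [-0.49  0.11  1.29] w 1.001
```

servo_tool(
  moves=[
    {"dr": [1,-0.7,-9.9]},
    {"dr": [1,-0.7,-9.9]},
    {"dr": [1,-0.7,-9.9]},
    {"dr": [1,-0.7,-9.9]},
    {"dr": [1,-0.7,-9.9]},
    {"dr": [1,-0.7,-9.9]},
    {"dr": [1,-0.7,-9.9]},
    {"travel": [30,-22,0]},
    {"travel": [42,-31,0]},
    {"travel": [42,-31,0]},
    {"travel": [42,-31,0]},
    {"travel": [42,-31,0]},
  ],
  claw=0.3,
)

```text
$.moves[0]: bad value
```

```bash
python3 -c "
from h import *
plan((0,-285,60));print(manip.get_obs()['joint_pos'].round(2))"
```

```text
t 0.1 tcp in gutter [-341.  -533.5  233. ] turn [  6.95  -4.8  -69.52] shift(after turn) [ 341.  -248.5  173. ] F gutter [-0.49  0.11  1.29] w 1.001
[ 1.08  0.33 -0.06  1.46  0.02  1.35 -0.09]
```

Each row needs both fields.

servo_tool(
  moves=[
    {"travel": [0,0,0],"dr": [1,-0.7,-9.9]},
    {"travel": [0,0,0],"dr": [1,-0.7,-9.9]},
    {"travel": [0,0,0],"dr": [1,-0.7,-9.9]},
    {"travel": [0,0,0],"dr": [1,-0.7,-9.9]},
    {"travel": [0,0,0],"dr": [1,-0.7,-9.9]},
    {"travel": [0,0,0],"dr": [1,-0.7,-9.9]},
    {"travel": [0,0,0],"dr": [1,-0.7,-9.9]},
    {"travel": [30,-22,0],"dr": [0,0,0]},
    {"travel": [42,-31,0],"dr": [0,0,0]},
    {"travel": [42,-31,0],"dr": [0,0,0]},
    {"travel": [42,-31,0],"dr": [0,0,0]},
    {"travel": [42,-31,0],"dr": [0,0,0]},
  ],
  claw=0.3,
)

```text
clock: 1.6
position: [0.4628, -0.3927, 0.2514]
ee_rot: [0.996, 0.053, -0.004, -0.07]
ft_force: [0.7, -1.0, 0.2]
grip_width: 0.701
```

```bash
python3 -c "
from h import *
plan((0,-285,60));print(manip.get_obs()['joint_pos'].round(2))"
```

```text
t 1.6 tcp in gutter [-141.3 -387.3  233.5] turn [-0.05  0.03 -0.23] shift(after turn) [ 141.3 -102.3  173.5] F gutter [ 0.61 -1.08  0.35] w 0.701
[ 0.94  0.39 -0.35  1.37  0.02  1.5   0.71]
```

servo_tool(
  moves=[
    {"travel": [35,-25.5,34],"dr": [0,0,-0.2]},
    {"travel": [36,-26,35],"dr": [0,0,0]},
    {"travel": [36,-26,35],"dr": [0,0,0]},
    {"travel": [34,-25,35],"dr": [0,0,0]},
    {"travel": [0,0,15],"dr": [0,0,0]},
    {"travel": [0,0,10],"dr": [0,0,0]},
    {"travel": [0,0,0],"dr": [0,0,0]},
    {"travel": [0,0,0],"dr": [0,0,0]},
  ],
)

```text
clock: 2.6
position: [0.5884, -0.2566, 0.1045]
ee_rot: [0.996, 0.054, -0.003, -0.069]
ft_force: [-0.6, -0.3, 0.4]
grip_width: 0.706
```

```bash
python3 - <<'E'
from h import *
import cv2
plan((0,-285,14))
ims=[]
for n,o,k,w,h in(("top",(262,155),3.5,130,105),("scene",(190,200),3.5,95,105)):
  im=manip.camera(n); cv2.imwrite(f"pics/{n}1.png",im)
  im=im[o[1]:o[1]+h,o[0]:o[0]+w]
  ims.append(cv2.convertScaleAbs(cv2.resize(im,None,fx=k,fy=k,interpolation=cv2.INTER_CUBIC),alpha=1.8,beta=25))
cv2.imwrite("pics/v1.png",np.hstack(ims))
E
```

```text
t 2.6 tcp in gutter [  -1.5 -287.3   71. ] turn [ 0.04 -0.06 -0.11] shift(after turn) [ 1.5 -2.3 57. ] F gutter [-0.66 -0.16  0.38] w 0.706
```

View pics/v1.png

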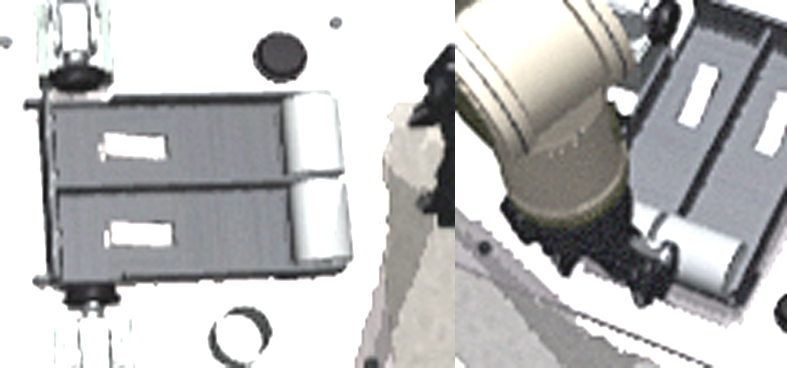

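Both fingers show at the right edge of the top crop, near v≈85 and v≈200, behind the tubes. I'll check this against the prediction.

```bash
python3 - <<'E'
from h import *
import cv2
q=proj("top",g2w(g,np.array([(-38.5,-287.3,78),(35.5,-287.3,78),(-38.5,-276,78),(35.5,-276,78)])/1e3)); print(q)
o=(340,150);k=5
im=cv2.imread("pics/top1.png")[150:250,340:470]
im=cv2.convertScaleAbs(cv2.resize(im,None,fx=k,fy=k,interpolation=cv2.INTER_CUBIC),alpha=2.5,beta=40)
for p in (q-o+.5)*k: cv2.drawMarker(im,tuple(p.round().astype(int).tolist()),(0,0,255),0,12)
cv2.imwrite("pics/v2.png",im)
E
```

```text
[[383.62938922 214.39315923]
 [380.91624556 188.46932191]
 [379.71399788 214.47272736]
 [377.04933377 188.51113925]]
```

View pics/v2.png

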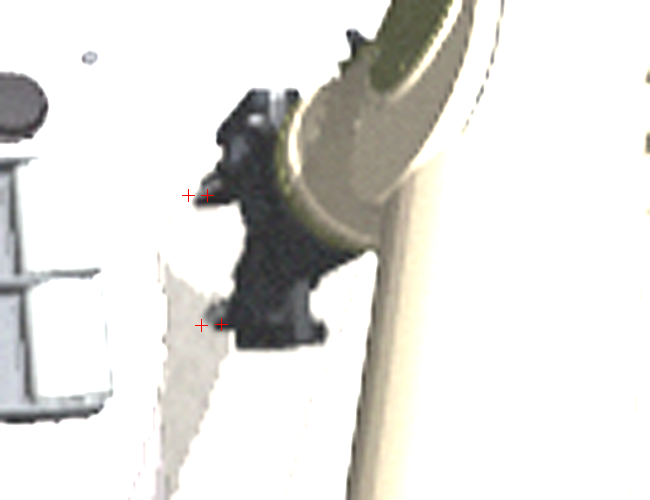

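servo_tool(
  moves=[
    {"travel": [1.5,0,15],"dr": [0,0,-0.1]},
    {"travel": [0,0,20],"dr": [0,0,0]},
    {"travel": [0,0,14],"dr": [0,0,0]},
    {"travel": [0,0,10],"dr": [0,0,0]},
    {"travel": [0,0,0],"dr": [0,0,0]},
    {"travel": [0,-6,0],"dr": [0,0,0]},
    {"travel": [0,-8,0],"dr": [0,0,0]},
    {"travel": [0,-8,0],"dr": [0,0,0]},
    {"travel": [0,-3,0],"dr": [0,0,0]},
    {"travel": [0,0,0],"dr": [0,0,0]},
  ],
)

```text
clock: 3.95
position: [0.5864, -0.222, 0.0487]
ee_rot: [0.996, 0.055, -0.004, -0.07]
ft_force: [0.1, -0.2, -0.5]
grip_width: 0.7
```

```bash
python3 -c "
from h import *
plan((0,-253,12))"
```

```text
t 3.95 tcp in gutter [   0.3 -260.8   11. ] turn [-0.02 -0.    0.11] shift(after turn) [-0.3 -7.8 -1. ] F gutter [ 0.12 -0.32 -0.5 ] w 0.7
```

servo_tool(
  moves=[
    {"travel": [0,-3,0],"dr": [0,0,0]},
    {"travel": [0,-3,0],"dr": [0,0,0]},
    {"travel": [0,-3,0],"dr": [0,0,0]},
    {"travel": [0,-3,0],"dr": [0,0,0]},
    {"travel": [0,-3,0],"dr": [0,0,0]},
    {"travel": [0,-3,0],"dr": [0,0,0]},
    {"travel": [0,-3,0],"dr": [0,0,0]},
    {"travel": [0,-3,0],"dr": [0,0,0]},
    {"travel": [0,-3,0],"dr": [0,0,0]},
    {"travel": [0,-3,0],"dr": [0,0,0]},
    {"travel": [0,-3,0],"dr": [0,0,0]},
    {"travel": [0,-2,0],"dr": [0,0,0]},
  ],
)

```text
clock: 5.45
position: [0.5825, -0.1875, 0.0535]
ee_rot: [0.996, 0.055, -0.004, -0.07]
ft_force: [0.3, -1.4, 0.5]
grip_width: 0.697
```

```bash
python3 - <<'E'
from h import *
import cv2
plan((0,-60,12))
im=manip.camera("top"); cv2.imwrite("pics/top3.png",im)
im=cv2.convertScaleAbs(cv2.resize(im[155:255,262:402],None,fx=5,fy=5,interpolation=cv2.INTER_CUBIC),alpha=2,beta=30)
cv2.imwrite("pics/v3.png",im)
E
```

```text
t 5.45 tcp in gutter [ 2.000e-01 -2.258e+02  1.090e+01] turn [-0.03  0.01  0.09] shift(after turn) [  -0.2 -165.8   -1.1] F gutter [ 0.14 -1.3   0.68] w 0.697
```

View pics/v3.png

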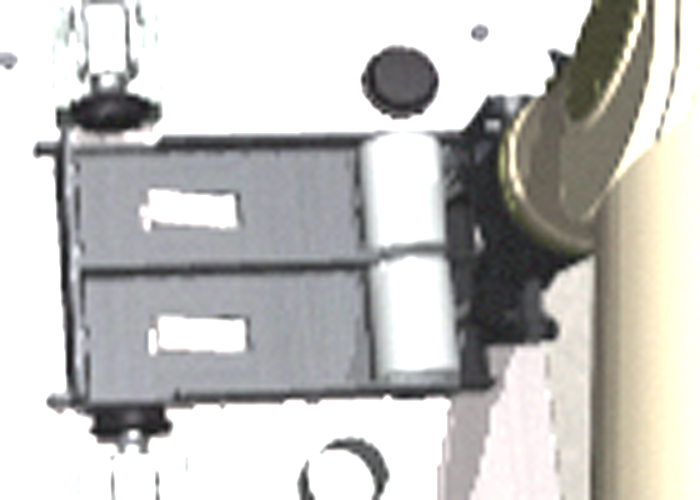

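Both tubes are rolling up square with the lanes (at 405, 190 and 415, 318 in the crop), with a finger behind each. I'll continue.

servo_tool(
  moves=[
    {"travel": [0,-4,0],"dr": [0,0,0.1]},
    {"travel": [0,-6,0],"dr": [0,0,0]},
    {"travel": [0,-6,0],"dr": [0,0,0]},
    {"travel": [0,-6,0],"dr": [0,0,0]},
    {"travel": [0,-6,0],"dr": [0,0,0]},
    {"travel": [0,-6,0],"dr": [0,0,0]},
    {"travel": [0,-6,0],"dr": [0,0,0]},
    {"travel": [0,-6,0],"dr": [0,0,0]},
    {"travel": [0,-6,0],"dr": [0,0,0]},
    {"travel": [0,-6,0],"dr": [0,0,0]},
    {"travel": [0,-6,0],"dr": [0,0,0]},
    {"travel": [0,-6,0],"dr": [0,0,0]},
  ],
)

```text
clock: 7.0
position: [0.575, -0.1185, 0.0633]
ee_rot: [0.996, 0.054, -0.004, -0.07]
ft_force: [0.3, -0.8, 0.6]
grip_width: 0.701
```

servo_tool(
  moves=[
    {"travel": [0,-6,0],"dr": [0,0,0]},
    {"travel": [0,-6,0],"dr": [0,0,0]},
    {"travel": [0,-6,0],"dr": [0,0,0]},
    {"travel": [0,-6,0],"dr": [0,0,0]},
    {"travel": [0,-6,0],"dr": [0,0,0]},
    {"travel": [0,-6,0],"dr": [0,0,0]},
    {"travel": [0,-6,0],"dr": [0,0,0]},
    {"travel": [0,-5,0],"dr": [0,0,0]},
    {"travel": [0,-5,0],"dr": [0,0,0]},
    {"travel": [0,-4,0],"dr": [0,0,0]},
    {"travel": [0,-4,0],"dr": [0,0,0]},
  ],
)

```text
clock: 8.38
position: [0.5685, -0.0596, 0.0716]
ee_rot: [0.996, 0.054, -0.004, -0.07]
ft_force: [0.7, -2.6, 1.5]
grip_width: 0.699
```

```bash
python3 -c "
from h import *
plan((0,-59,12))"
```

```text
t 8.38 tcp in gutter [  0.2 -95.8  10.9] turn [-0.03  0.01 -0.02] shift(after turn) [ -0.2 -36.8  -1.1] F gutter [ 0.39 -2.45  1.83] w 0.699
```

servo_tool(
  moves=[
    {"travel": [0,-3,0],"dr": [0,0,0]},
    {"travel": [0,-3,0],"dr": [0,0,0]},
    {"travel": [0,-3,0],"dr": [0,0,0]},
    {"travel": [0,-3,0],"dr": [0,0,0]},
    {"travel": [0,-3,0],"dr": [0,0,0]},
    {"travel": [0,-3,0],"dr": [0,0,0]},
    {"travel": [0,-3,0],"dr": [0,0,0]},
    {"travel": [0,-3,0],"dr": [0,0,0]},
    {"travel": [0,-3,0],"dr": [0,0,0]},
  ],
)

```text
clock: 9.5
position: [0.5655, -0.0329, 0.0754]
ee_rot: [0.996, 0.054, -0.004, -0.07]
ft_force: [0.3, -0.7, 1.3]
grip_width: 0.702
```

servo_tool(
  moves=[
    {"travel": [0,-2,0],"dr": [0,0,0]},
    {"travel": [0,-2,0],"dr": [0,0,0]},
    {"travel": [0,0,0],"dr": [0,0,0]},
  ],
)

```text
clock: 9.88
position: [0.5652, -0.029, 0.0759]
ee_rot: [0.996, 0.055, -0.004, -0.07]
ft_force: [-0.1, -0.5, 0.6]
grip_width: 0.701
```

```bash
python3 -c "
from h import *
plan((0,-59,12))"
```

```text
t 9.88 tcp in gutter [  0.2 -64.7  10.9] turn [-0.04  0.01  0.  ] shift(after turn) [-0.2 -5.7 -1.1] F gutter [-0.18 -0.41  0.69] w 0.701
```

servo_tool(
  moves=[
    {"travel": [0,-1.5,0],"dr": [0,0,0]},
    {"travel": [0,-1.5,0],"dr": [0,0,0]},
    {"travel": [0,0,0],"dr": [0,0,0]},
  ],
)

```text
clock: 10.25
position: [0.5649, -0.0262, 0.0764]
ee_rot: [0.996, 0.054, -0.004, -0.07]
ft_force: [0.9, 0.1, -0.2]
grip_width: 0.702
```

servo_tool(
  moves=[
    {"travel": [0,-1,0],"dr": [0,0,0]},
    {"travel": [0,-1,0],"dr": [0,0,0]},
    {"travel": [0,0,0],"dr": [0,0,0]},
  ],
)

```text
clock: 10.62
position: [0.5647, -0.0244, 0.0767]
ee_rot: [0.996, 0.054, -0.004, -0.07]
ft_force: [-0.7, -1.5, 0.6]
grip_width: 0.7
```

servo_tool(
  moves=[
    {"travel": [0,-1,0],"dr": [0,0,0]},
    {"travel": [0,-1,0],"dr": [0,0,0]},
    {"travel": [0,0,0],"dr": [0,0,0]},
  ],
)

```text
clock: 11.0
position: [0.5644, -0.0226, 0.0769]
ee_rot: [0.996, 0.054, -0.004, -0.07]
ft_force: [0.0, -2.6, 1.0]
grip_width: 0.701
```

servo_tool(
  moves=[
    {"travel": [0,-1,0],"dr": [0,0,0]},
    {"travel": [0,0,0],"dr": [0,0,0]},
  ],
)

```text
clock: 11.25
position: [0.5642, -0.0222, 0.0769]
ee_rot: [0.996, 0.054, -0.004, -0.069]
ft_force: [-0.4, -4.4, -0.6]
grip_width: 0.702
```

```bash
python3 - <<'E'
from h import *
import cv2
plan((0,-59,12))
ims=[]
for n,o,k,w,h in(("top",(265,165),5,80,85),("scene",(215,185),5,75,85)):
  im=manip.camera(n); cv2.imwrite(f"pics/{n}4.png",im)
  im=im[o[1]:o[1]+h,o[0]:o[0]+w]
  ims.append(cv2.convertScaleAbs(cv2.resize(im,None,fx=k,fy=k,interpolation=cv2.INTER_CUBIC),alpha=1.8,beta=25))
cv2.imwrite("pics/v4.png",np.hstack(ims))
E
```

```text
t 11.25 tcp in gutter [ -0.  -57.8  11. ] turn [ 0.02  0.03 -0.05] shift(after turn) [ 0.   1.2 -1. ] F gutter [-0.84 -4.36 -0.02] w 0.702
```

View pics/v4.png

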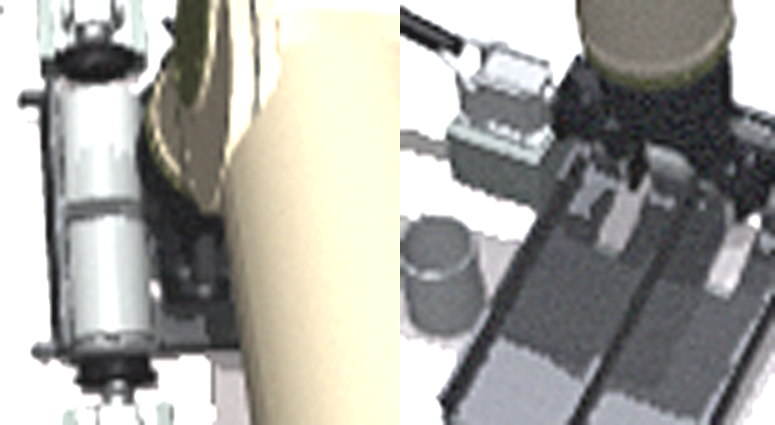

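The tubes look to be at the stop, and the force is rising (4.4 N). I'll push a little more so both seat.

servo_tool(
  moves=[
    {"travel": [0,-1,0],"dr": [0,0,0]},
    {"travel": [0,-1,0],"dr": [0,0,0]},
    {"travel": [0,0,0],"dr": [0,0,0]},
  ],
)

```text
clock: 11.72
position: [0.564, -0.022, 0.077]
ee_rot: [0.996, 0.054, -0.004, -0.068]
ft_force: [-0.1, -10.5, -0.9]
grip_width: 0.698
```

```bash
python3 -c "
from h import *
plan((0,-59,12));print(manip.get_obs()['torque'])"
```

```text
t 11.72 tcp in gutter [ -0.1 -57.6  11. ] turn [ 0.14  0.02 -0.12] shift(after turn) [ 0.1  1.4 -1. ] F gutter [ -1.26 -10.46   0.53] w 0.698
[-2.4207921  -0.05277056  0.28623359]
```

The moment suggests that most of the load is on the near finger. I'll yaw the tool slightly so the far finger leads.

servo_tool(
  moves=[
    {"travel": [0,0,0],"dr": [0,0,-1]},
    {"travel": [0,0,0],"dr": [0,0,-1]},
    {"travel": [0,0,0],"dr": [0,0,0]},
  ],
)

```text
clock: 12.1
position: [0.5645, -0.0223, 0.0771]
ee_rot: [0.995, 0.07, -0.002, -0.069]
ft_force: [2.1, -8.9, -1.2]
grip_width: 0.703
```

```bash
python3 -c "
from h import *
plan((0,-59,12));print(manip.get_obs()['torque'])"
```

```text
t 12.1 tcp in gutter [  0.3 -57.9  11.2] turn [ 0.13 -0.04  1.82] shift(after turn) [-0.3  1.1 -0.8] F gutter [ 1.16 -9.18  0.09] w 0.703
[-2.39731943 -0.3987701  -0.34378277]
```

The load has moved to the far side, so both tubes are seated. I'll back off slowly and check.

servo_tool(
  moves=[
    {"travel": [0,1,0],"dr": [0,0,1]},
    {"travel": [0,2,0],"dr": [0,0,0.9]},
    {"travel": [0,3,0],"dr": [0,0,0]},
    {"travel": [0,3,0],"dr": [0,0,0]},
    {"travel": [0,4,0],"dr": [0,0,0]},
    {"travel": [0,5,0],"dr": [0,0,0]},
    {"travel": [0,6,0],"dr": [0,0,0]},
    {"travel": [0,6,0],"dr": [0,0,0]},
    {"travel": [0,6,0],"dr": [0,0,0]},
    {"travel": [0,6,0],"dr": [0,0,0]},
    {"travel": [0,6,0],"dr": [0,0,0]},
    {"travel": [0,0,0],"dr": [0,0,0]},
  ],
)

```text
clock: 13.6
position: [0.5694, -0.0673, 0.0705]
ee_rot: [0.996, 0.055, -0.004, -0.07]
ft_force: [0.1, -0.1, -0.5]
grip_width: 0.703
```

```bash
python3 - <<'E'
from h import *
import cv2
plan((0,-59,12))
ims=[]
for n,o,k,w,h in(("top",(265,165),5,80,85),("scene",(235,185),5,75,85)):
  im=manip.camera(n); cv2.imwrite(f"pics/{n}5.png",im)
  im=im[o[1]:o[1]+h,o[0]:o[0]+w]
  ims.append(cv2.convertScaleAbs(cv2.resize(im,None,fx=k,fy=k,interpolation=cv2.INTER_CUBIC),alpha=1.8,beta=25))
cv2.imwrite("pics/v5.png",np.hstack(ims))
E
```

```text
t 13.6 tcp in gutter [   0.3 -103.7   10.9] turn [-0.02  0.01  0.03] shift(after turn) [ -0.3 -44.7  -1.1] F gutter [ 0.06 -0.22 -0.48] w 0.703
```

View pics/v5.png

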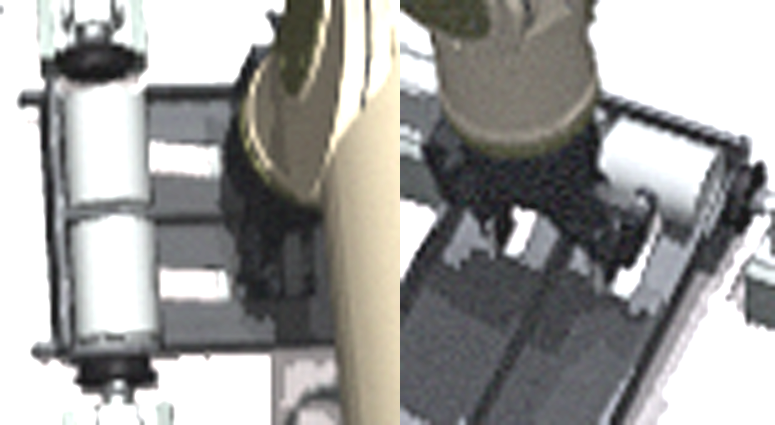

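Both tubes stayed home (about px 107, 143 and 115, 275 in the crop), and both tongues show behind them. I'll lift clear and take a final look.

servo_tool(
  moves=[
    {"travel": [0,10,-10],"dr": [0,0,0]},
    {"travel": [0,20,-25],"dr": [0,0,0]},
    {"travel": [0,30,-35],"dr": [0,0,0]},
    {"travel": [0,30,-35],"dr": [0,0,0]},
    {"travel": [0,45,-30],"dr": [0,0,0]},
    {"travel": [0,45,-20],"dr": [0,0,0]},
    {"travel": [0,45,0],"dr": [0,0,0]},
    {"travel": [0,30,0],"dr": [0,0,0]},
    {"travel": [0,0,0],"dr": [0,0,0]},
    {"travel": [0,0,0],"dr": [0,0,0]},
  ],
)

```text
clock: 14.95
position: [0.5999, -0.3386, 0.1889]
ee_rot: [0.996, 0.056, -0.004, -0.07]
ft_force: [0.5, -0.2, 0.1]
grip_width: 0.702
```

```bash
python3 - <<'E'
from h import *
import cv2
plan((0,-59,12))
# predicted vs. seen tube home centre, catches up
print(((proj("top",g2w(g,np.array([(-37,-26,24),(37,-26,24),(-37,-48,12),(37,-48,12)])/1e3))-[265,165]+.5)*5).round())
ims=[]
for n,o,k,w,h in(("top",(265,165),5,80,85),("scene",(235,185),5,75,85)):
  im=manip.camera(n); cv2.imwrite(f"pics/{n}6.png",im)
  im=im[o[1]:o[1]+h,o[0]:o[0]+w]
  ims.append(cv2.convertScaleAbs(cv2.resize(im,None,fx=k,fy=k,interpolation=cv2.INTER_CUBIC),alpha=1.4,beta=15))
cv2.imwrite("pics/v6.png",np.hstack(ims))
E
```

```text
t 14.95 tcp in gutter [   0.9 -357.5  166.2] turn [-0.06 -0.02  0.12] shift(after turn) [  -0.9 -298.5  154.2] F gutter [ 0.43 -0.27  0.14] w 0.702
[[112. 276.]
 [105. 148.]
 [147. 280.]
 [140. 153.]]
```

View pics/v6.png

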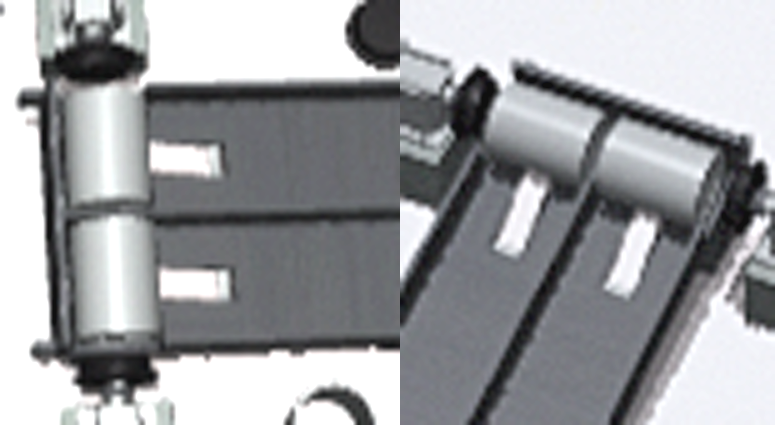

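```bash
python3 -c "
from workcell import manip
print(manip.hand_in())"
```

```text
the job is handed in; nothing more can be done
None
```

I pushed both offcuts up their lanes together, one fingertip at mid-lane behind each, until both were home at the stop plate. Then I backed off slowly, lifted clear and handed the job in at about 15 s of the 58 s allowed.

- **Seating:** at the stop the force rose to about 10 N, mostly on the near finger. I yawed the tool 2° and the load moved to the far finger, so both tubes had been against the plate.
- **Final pictures:** with the arm clear, both tubes lie square across their lanes. Their centres are within about 1 px (roughly 3 mm) of where they should be, 26 mm below the stop. They did not move between the two pictures taken after release, over about 1.5 s on the 8° slope.
- **Catches:** both tongues show directly behind the tubes. I could not measure the catch angles; that they are up is judged from the pictures and from the tubes not rolling back.
- **Bystanders:** the fingers met nothing but the tubes. I saw no bystander move, though I did not measure their positions again.

No check failed. The gutter pose I fitted from the two cameras had 1–2 px of leftover error (about 3–5 mm), so I relied on the force at the stop to judge when the tubes were home.

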